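# Take the worn sanding drum off the bench spindle sander

### The job

The sanding drum on the bench spindle sander is worn out. Undo its bayonet by turning it anticlockwise (seen from above) until you feel it come up against its stop, slide it straight up off the open end of the spindle, then lower it onto the free post of the wooden drum rack, all the way down before you let go. Do not force it: the cross pin that locks it is slight, so never wrench the drum hard against its stop, pull hard while it is still locked or lean on it sideways; leave the two stored drums and the other things on the bench where they are.

Things in the scene. Friction and masses are not known exactly. Their poses are not given: they have to be found in the camera images.
- drum_centre (a point): Centre (half-way up) of the fitted sanding drum: a round sleeve, dark brown abrasive on a black rubber core, 50 mm diameter, 45 mm high, 0.1 to 0.21 kg, standing on the sander's spindle, underside 5 mm above the table. Grasp it across its diameter from above. z is its axis, x lies along its two keyways. A spring washer under it pushes it up with about 6 N (3 mm further once unlocked).
- hub_face (a point): Centre of the drum's grey hub face, 7 mm below the rim, 38 mm above its underside; x, z as drum_centre. A 14 mm bore and two keyways along +x and -x, 6 mm wide, reaching 19 mm from the axis, run the drum's whole length. Beside each keyway, on its clockwise side, stands a 5.5 mm stop. The spindle's cross pin lies on this face and locks the drum down until it lies over the keyways.
- spindle_tip (a point): Open upper end of the sander's steel spindle, 12 mm diameter, 55 mm above the table, 5 mm above the fitted drum's rim; z is up along it. Its cross pin (4 mm square, 35 mm long, centre 10 mm below the tip) does not follow this frame: at the start it lies 0.3 to 1.3 rad anticlockwise (from above) of the drum's keyways, how far is not measured. The spindle cannot turn. Drum raised 50 mm: clear of it.
- sander: Bench spindle sander, fixed: grey housing, flat aluminium table 186 (x) x 206 (y) mm, 72 mm above the bench, the spindle upright in its middle. Origin on the bench under its centre; switch side at -x. Turning the drum anticlockwise brings the pin over the keyways and onto the stops; there it resists turning and the spring lifts it into the hand. Pin to keyway play: 1 mm a side (0.06 rad).
- post_foot (a point): Foot of the free post of the drum rack, on the post's axis, level with the top of the rack's base, where the underside of a stored drum rests. The post is an upright dowel, 10 mm diameter, 47 mm high with a tapered tip. Three such posts stand in a row along the rack's x, 70 mm apart; which of them is free varies. z is up.
- rack: Wooden base of the drum rack, 224 (x) x 72 (y) x 18 mm, fixed; origin under its centre on the bench, x along the row of posts.
- drum_small_centre (a point): Centre of the stored drum of 30 mm diameter, 45 mm high, on another post of the rack.
- drum_medium_centre (a point): Centre of the stored drum of 38 mm diameter, 45 mm high, on another post of the rack.
- pencil: Pencil, 136 mm long, lying on the sander's table near its front (robot) edge.
- hex_nut: Hexagon nut, 22 mm, lying on a far corner of the sander's table.
- chisel: Chisel lying near the front edge of the bench, to the left.
- mdf_block: White-faced board offcut, 67 x 110 x 22 mm, near the front edge of the bench.
- tape_measure: Yellow tape measure behind the rack.
There are look-alikes about, which are no part of the job. What is shaped like the part that bears drum_centre but pink or turquoise is not meant.

How it is judged (in metres and radians):
On the way, in this order (a step that is already met when the one before it is completed fails the run):
1. the drum has been slid up along the spindle to its open end (z of drum_centre in the frame of spindle_tip between 0.008 and 0.05 m and horizontal distance between drum_centre and spindle_tip below 0.01 m and angle between drum_centre's own z axis and vertical below 0.2 rad), for 0.05 s.
2. the drum is lowered down the free post in the hand until its underside is within 12 mm of the rack's base, not dropped (horizontal distance between drum and post_foot below 0.008 m and z of drum in the frame of post_foot below 0.012 m and contact force between the fingers and drum above 0.5 N), for 0.05 s.
At the end, for the whole second after the job is handed in: The worn drum stands upright (within 0.1 rad) on the free post of the rack, its axis within 6 mm of the post's, its underside within 3 mm of the rack's base, released and at rest (horizontal distance between drum and post_foot below 0.006 m and z of drum in the frame of post_foot between -0.003 and 0.003 m and angle between drum's own z axis and vertical below 0.1 rad and contact force between the fingers and drum below 0.1 N and linear speed of drum below 0.02 m/s); the robot touches nothing.
It fails at once if the drum was forced against the cross pin, spindle or table of the sander (over 45 N of contact force in all; the spring alone makes about 10 N) (contact force between drum and sander above 45 N).
It fails at once if a stored drum was moved more than 8 mm (distance of any of drum_small_centre, drum_medium_centre from where it was at the start of the episode above 0.008 m).
It fails at once if another thing on the bench was moved more than 20 mm (distance of any of pencil, hex_nut, chisel, mdf_block, tape_measure from where it was at the start of the episode above 0.02 m).
It also fails if it takes over 72 s, if anything falls off the work surface, if the arm or the gripper's body presses on something with over 40 N, if the wrist force passes 120 N, or if a joint passes its speed limit or range.

### The arm

A 7-joint arm with a two-finger parallel gripper is mounted at the origin on a cart in front of the work surface, level with it; the furniture and walls round the work are solid. World frame = base frame: x ahead of the robot, y to its left, z up, the work surface at z = 0. Lengths are in mm, angles in rad, forces in N, time in s.
With the tool pointing down it reaches from about 425 to 825 mm from the base axis. Payload 3.6 kg.
Tool frame: the origin (TCP) lies midway between the tips of the shut fingers; the grasp point (between the pads) lies 19 mm behind it; z points along the fingers, y is the direction in which the jaws open and shut (so a half turn about z gives the same grasp; the last joint's range is limited). The gripper opens to 93 mm and grips with 3 to 60 N. Pads are 15 mm wide; open, the fingers measure 128 mm over their backs; the gripper's body (75 mm by 188 mm) begins 65 mm behind the grasp point.
Start: joints at [-1.147, 0.615, -0.013, 1.423, 0.008, 1.103, -0.04], TCP at [283.159, 585.049, 218.64] pointing down, gripper open.
Joint ranges: [-3.12, 3.12], [-0.3, 2.06], [-1.34, 1.32], [0.26, 2.42], [-1.36, 4.5], [0.01, 1.98], [-2.84, 2.84]. Speed limits (rad/s): [2.79, 2.79, 3.14, 3.14, 3.14, 3.14, 3.14].

### API

Orientations are given as a rotation vector (axis times angle).
In Python, from station import sensors, vision, ticket gives the robot as it stands. The module is installed in compiled form; this text tells all that it offers.
- The arm moves only by the shell command python3 -m inch 'ROWS'. ROWS is JSON, a list of rows, each an object with "linear": the shift along the tool's x, y, z in mm, a list of three; "rot": the turn, a rotation vector about the tool's x, y, z in degrees, a list of three; "gripper": the opening in per cent of the stroke, from 0 (shut) to 100 (fully open). A call has 1 to 20 rows; each row is the pose to reach, as a shift and turn from the pose measured when the call began, along the tool's axes at that moment; what a row does not reach only later rows make up. A row lasts 1/10 s, in which the tool goes at most 50 mm and 8.59 degrees, less where a joint would pass 70% of its speed; a pose out of reach is approached as far as the arm can. A call with a gripper value outside its range is refused whole. The fingers move at their own pace and stop on an object; the grip force is fixed at half the most. Time passes only in rows, so rows that repeat a pose let the fingers close. It gives the time, the measured TCP pose, the force and the opening at its end, in the units of the state.
- sensors.sense(): the state, without advancing time (a new reading comes with each control period).
- vision.camera(name): name is "scene" or "top" or "wrist"; returns a dict with "image" (400x640x3 uint8, red, green, blue), "fx", "fy", "cx", "cy" (pixels), "R" (3x3) and "t" (3): a world point X has camera coordinates R X + t; the wrist camera has in their place "T_tool_cam" (4x4, takes a point from camera to tool coordinates, whose origin is the TCP and whose axes are the flange's). Camera axes: x right, y down, z forward; pixel columns grow to the right and rows downward; lengths in mm; the calibration is good to about 2 mm. A picture is of the moment at which its call begins: read the wrist's pose just before it. There is no depth.
- ticket.job_done(): hands the job in, once; it reports no verdict.
Trained networks look in a picture, given as the dict that the camera call returned (one of the last four; its "shot" number tells which), for a name from the list of things; names that differ only in an ending like _2 or _b are one class to them, and where a whole thing is asked for, a point or a joint stands for the part that bears it (a point fixed in the world has none). Each returns a list of dicts, best first, with "confidence" (0 to 1); they miss things now and then, are a little off and sometimes report something else, mostly with a low value. They report only what shows in the picture. A call takes as long as a camera call. They do not tell look-alikes from the thing itself.
- vision.recognise(thing, picture): "box" ([centre column, centre row, width, height] in pixels, round what is visible of it).
- vision.regions_of(thing, picture): "mask" (400x640 bool, what is visible of it) and "box" ([centre column, centre row, width, height] in pixels, round what is visible of it).
The state is a dict: "time_s": time; "qpos": joint angles; "dq": joint speeds; "joint_torque": joint torques, N m; "tool_pos": TCP position; "orientation": TCP orientation; "force": force on the tool from outside, world axes, zero at the start; "ft_torque": the same for the moment, N m; "gripper_width": finger opening in mm.
Only numpy, scipy, OpenCV 4.12 (cv2) and the standard library are available. Lean on these libraries where they do the work, as an engineer would, in place of code of your own. Each camera call takes 0.05 s, during which the arm holds its last target.

## Working session

There is one attempt and no reset: what is moved stays moved. The work goes in short steps, Python scripts to look and compute and a shell command to move; the robot and the scene stay as the last step left them, time stands still between calls to the robot, and variables do not carry over. Pictures are saved under pics/ and viewed, and the job is handed in when it is done.

```bash
mkdir -p pics; ls; python3 - <<'E'
from station import sensors, vision
import cv2
print(sensors.sense())
for n in ("scene","top","wrist"):
    p=vision.camera(n); cv2.imwrite(f"pics/{n}0.png",p["image"][:,:,::-1])
    print(n,{k:(v.tolist() if hasattr(v,'tolist') else v) for k,v in p.items() if k!="image"})
E
```

```text
pics
{'time_s': 0.0, 'qpos': array([-1.14650074,  0.61590587, -0.01261409,  1.42486625,  0.00810772,
        1.10338158, -0.04040408]), 'dq': array([-0.00112343,  0.00027283, -0.00022927,  0.00096463,  0.00075026,
       -0.00012047, -0.00144147]), 'joint_torque': array([ 3.45085812e-05, -4.58928895e+01,  2.08863853e-01, -1.65749806e+01,
       -6.11766684e-02,  2.06116360e-02,  2.41265661e-04]), 'tool_pos': array([282.85025303, 584.37091454, 217.50065367]), 'orientation': array([-0.70191328, -3.06164137,  0.00385807]), 'force': array([-0.79935737, -0.1015154 ,  0.22250299]), 'ft_torque': array([0.00203389, 0.0052165 , 0.03563946]), 'gripper_width': 93.0959662661385}
scene {'fx': 410.9735916914741, 'fy': 410.9735916914741, 'cx': 316.6974740736201, 'cy': 199.96142632292103, 'R': [[0.4336861165914959, -0.9007898221200087, -0.022227204970277158], [-0.3498009290100784, -0.14557643437760381, -0.9254441159884206], [0.8303948833774649, 0.4091273617333684, -0.37823159511286203]], 't': [-186.91355700576517, 314.5954182839914, 636.3841745311838], 'shot': 1}
top {'fx': 409.536496677131, 'fy': 409.536496677131, 'cx': 319.795060360584, 'cy': 200.7721514494639, 'R': [[0.016008825371183824, -0.9997141017131109, -0.017760415146673713], [-0.9858695842387397, -0.012819874400246746, -0.1670233926529332], [0.16674795465962677, 0.020183301422442103, -0.9857929569440642]], 't': [75.8449276826864, 593.2628754549667, 1138.2778909177762], 'shot': 2}
wrist {'fx': 306.94933495496826, 'fy': 306.94933495496826, 'cx': 319.44495417344467, 'cy': 197.23416477420173, 'T_tool_cam': [[-0.00011327550054857961, -0.9630574879655571, -0.2692958633958751, 75.08342931876872], [0.9999999481784885, -2.793856938799202e-05, -0.00032072177098234225, 0.6761109804855892], [0.0003013497619326295, -0.2692958857704758, 0.9630574412232187, -165.62050206600262], [0.0, 0.0, 0.0, 1.0]], 'shot': 3}
```

View pics/scene0.png

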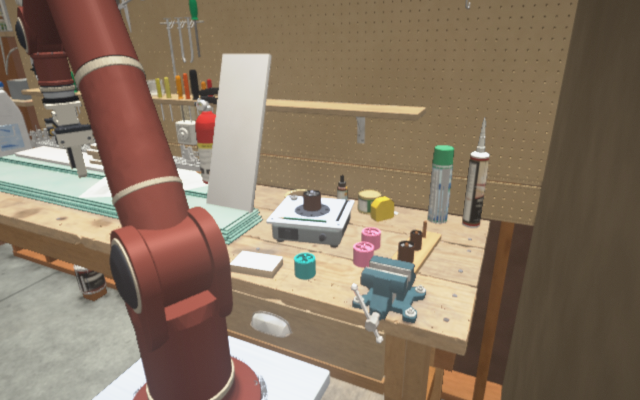

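View pics/top0.png

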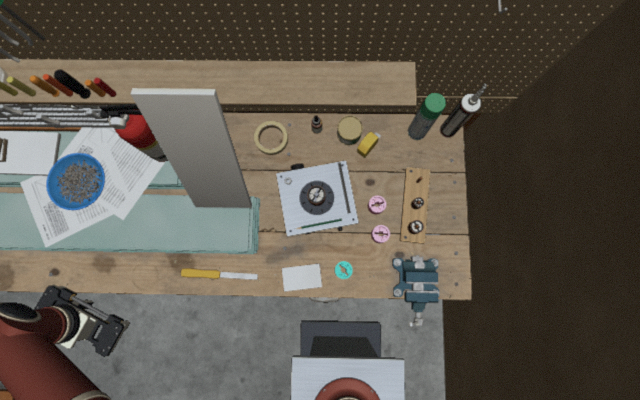

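View pics/wrist0.png

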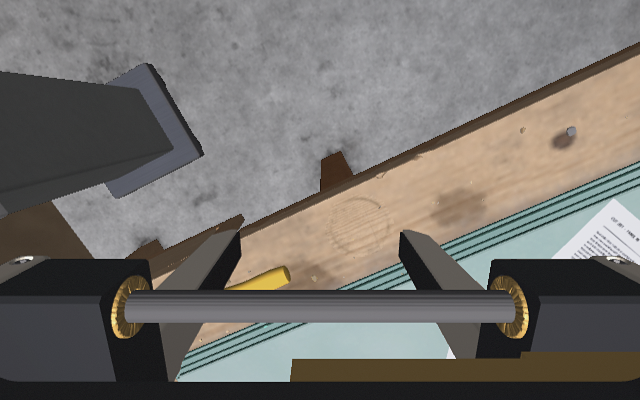

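```bash
cat > h.py <<'E'
import numpy as np, cv2
from station import sensors, vision
from scipy.spatial.transform import Rotation as Ro
def cam(name):
    s=sensors.sense(); p=vision.camera(name)
    if name=="wrist":
        T=np.eye(4);T[:3,:3]=Ro.from_rotvec(s["orientation"]).as_matrix();T[:3,3]=s["tool_pos"]
        M=np.linalg.inv(T@np.asarray(p["T_tool_cam"])); p["R"]=M[:3,:3];p["t"]=M[:3,3]
    else: p["R"]=np.asarray(p["R"]);p["t"]=np.asarray(p["t"])
    return p
def w2p(p,X):
    c=p["R"]@np.asarray(X,float)+p["t"]; return np.array([p["fx"]*c[0]/c[2]+p["cx"],p["fy"]*c[1]/c[2]+p["cy"]])
def p2w(p,u,v,z):
    d=p["R"].T@np.array([(u-p["cx"])/p["fx"],(v-p["cy"])/p["fy"],1]); o=-p["R"].T@p["t"]
    return o+d*(z-o[2])/d[2]
def save(p,name,crop=None,k=1):
    im=p["image"][:,:,::-1]
    if crop: x0,y0,x1,y1=crop; im=im[y0:y1,x0:x1]
    cv2.imwrite("pics/"+name,cv2.resize(im,None,fx=k,fy=k,interpolation=cv2.INTER_CUBIC))
def st():
    s=sensors.sense(); R=Ro.from_rotvec(s["orientation"]).as_matrix()
    print("t",round(s["time_s"],2),"tcp",s["tool_pos"].round(1),"F",s["force"].round(1),"M",s["ft_torque"].round(2),"w",round(s["gripper_width"],1)); print(R.round(3).tolist()); print("q",s["qpos"].round(3)); return s,R
E
python3 - <<'E'
from h import *
p=cam("top")
save(p,"t1.png",(270,150,440,290),4.5)
for n,u,v,z in [("drum rim",317,196,122),("tip",316,196,127),("rack c",415,205,18),("freepost",419,178,65),("pink",377,204,45),("board",175,95,350),("boardb",220,208,0),("vise",416,280,60),("glass",250,250,20)]: print(n,p2w(p,u,v,z).round(0))
for t in ("drum_centre","sander","rack","drum_small_centre","drum_medium_centre"):
    for r in vision.recognise(t,p)[:4]: print(t,np.round(r["box"],1),round(r["confidence"],2))
st()
E
```

```text
drum rim [593.  91. 122.]
tip [592.  93. 127.]
rack c [ 589. -197.   18.]
freepost [ 660. -201.   65.]
pink [586. -82.  45.]
board [781. 412. 350.]
boardb [574. 388.   0.]
vise [ 371. -186.   60.]
glass [448. 287.  20.]
drum_centre [316.8 196.8  18.   23.3] 0.66
drum_centre [379.6 232.7  18.3  18.7] 0.64
drum_centre [377.4 205.9  16.5  22.1] 0.57
drum_centre [343.8 268.8  16.3  19.6] 0.45
sander [317.1 197.8  82.6  77.5] 0.6
sander [315.3 199.1  14.2  19.1] 0.19
rack [411.6 201.9  30.3  75.6] 0.63
t 0.45 tcp [283.2 585.  218.5] F [ 0.6 -0.3  0.3] M [ 0.03 -0.03  0.04] w 93.0
[[-0.9, 0.436, -0.0], [0.436, 0.9, -0.0], [-0.0, -0.0, -1.0]]
q [-1.146  0.615 -0.013  1.424  0.008  1.103 -0.04 ]
```

View pics/t1.png

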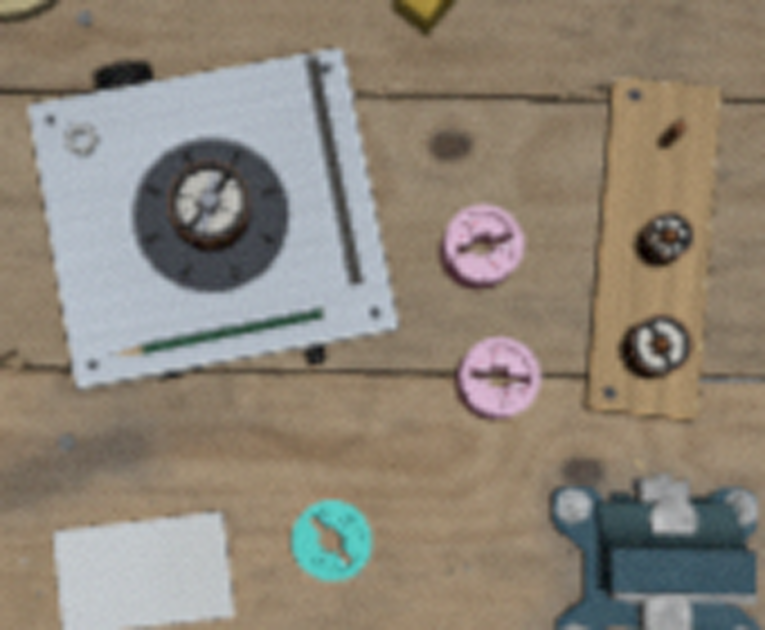

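```bash
cat >> h.py <<'E'
def plan(pts):
    s,R=st()
    for X,yaw in pts: # yaw: world yaw (deg) of change anticlockwise
        print("lin",(R.T@(np.array(X)-s["tool_pos"])).round(1).tolist(),"rotz",-yaw)
E
python3 - <<'E'
from h import *
plan([((210,433,240),0),((368,309,250),-24),((451,164,250),-44),((530,100,250),-54),((592,92,250),-54)])
E
```

```text
t 0.45 tcp [283.2 585.  218.5] F [ 0.6 -0.3  0.3] M [ 0.03 -0.03  0.04] w 93.0
[[-0.9, 0.436, -0.0], [0.436, 0.9, -0.0], [-0.0, -0.0, -1.0]]
q [-1.146  0.615 -0.013  1.424  0.008  1.103 -0.04 ]
lin [-0.4, -168.7, -21.4] rotz 0
lin [-196.6, -211.4, -31.4] rotz 24
lin [-334.5, -305.8, -31.4] rotz 44
lin [-433.5, -329.0, -31.4] rotz 54
lin [-492.8, -309.2, -31.4] rotz 54
```

```bash
python3 -m inch '[{"linear":[0,-40,-5],"rot":[0,0,0],"gripper":100},{"linear":[0,-85,-10],"rot":[0,0,0],"gripper":100},{"linear":[0,-130,-15],"rot":[0,0,0],"gripper":100},{"linear":[-5,-165,-20],"rot":[0,0,0],"gripper":100},{"linear":[-50,-178,-25],"rot":[0,0,6],"gripper":100},{"linear":[-100,-190,-30],"rot":[0,0,12],"gripper":100},{"linear":[-148,-200,-30],"rot":[0,0,18],"gripper":100},{"linear":[-196,-211,-30],"rot":[0,0,24],"gripper":100},{"linear":[-230,-235,-30],"rot":[0,0,29],"gripper":100},{"linear":[-265,-260,-30],"rot":[0,0,34],"gripper":100},{"linear":[-300,-283,-30],"rot":[0,0,39],"gripper":100},{"linear":[-334,-306,-30],"rot":[0,0,44],"gripper":100},{"linear":[-380,-316,-30],"rot":[0,0,49],"gripper":100},{"linear":[-425,-325,-30],"rot":[0,0,54],"gripper":100},{"linear":[-460,-319,-30],"rot":[0,0,54],"gripper":100},{"linear":[-493,-309,-30],"rot":[0,0,54],"gripper":100},{"linear":[-493,-309,-30],"rot":[0,0,54],"gripper":100}]'
python3 - <<'E'
from h import *
st()
p=cam("wrist"); save(p,"w1.png"); 
q=cam("top"); save(q,"t2.png")
for t in ("drum_centre",):
    for r in vision.recognise(t,p)[:4]: print(t,np.round(r["box"],1),round(r["confidence"],2))
print(w2p(p,[593,92,122]))
E
```

```text
time_s: 2.15
tool_pos: [595.8, 90.0, 247.9]
orientation: [2.018, 2.404, -0.0]
force: [-0.1, -0.0, -0.1]
gripper_width: 93.2
t 2.15 tcp [595.8  90.  247.9] F [-0.1 -0.  -0.1] M [-0.07  0.08  0.06] w 93.2
[[-0.173, 0.985, 0.002], [0.985, 0.173, -0.002], [-0.003, 0.002, -1.0]]
q [-0.394  0.528  0.337  1.536 -0.185  1.107  0.158]
drum_centre [160.  201.2  52.8  44.7] 0.83
drum_centre [240.5 276.9  30.4  28.1] 0.81
drum_centre [322.7 182.9  50.8  58.4] 0.59
drum_centre [294.  277.7  32.4  29.2] 0.58
[316.68859844 188.54088288]
```

View pics/w1.png

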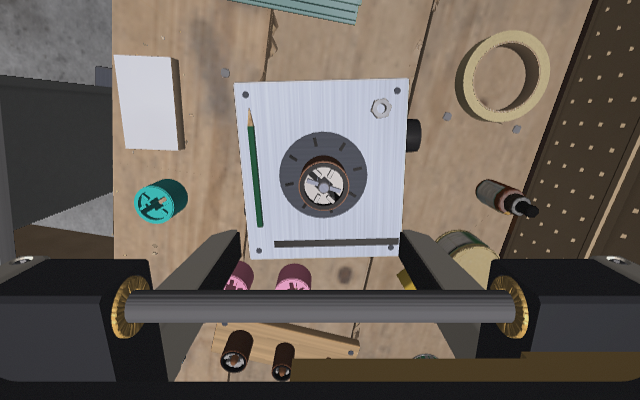

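```bash
python3 - <<'E'
from h import *
p=cam("wrist"); save(p,"w2.png",(270,120,380,230),7)
for n,u,v,z in [("disc c",322.5,175,72),("c11",236,83,72),("c12",408,79,72),("c21",248,259,72),("c22",399,258,72),("pen1",250,110,76),("pen2",260,226,76),("rim",324,183,122)]: print(n,p2w(p,u,v,z).round(1))
g=p["image"]
E
```

```text
disc c [593.6  99.   72. ]
c11 [486.8 179.5  72. ]
c12 [663.1 215.1  72. ]
c21 [522.6 -20.3  72. ]
c22 [704.3  13.9  72. ]
pen1 [505.3 155.1  76. ]
pen2 [532.2  26.8  76. ]
rim [594.3 101.4 122. ]
```

View pics/w2.png

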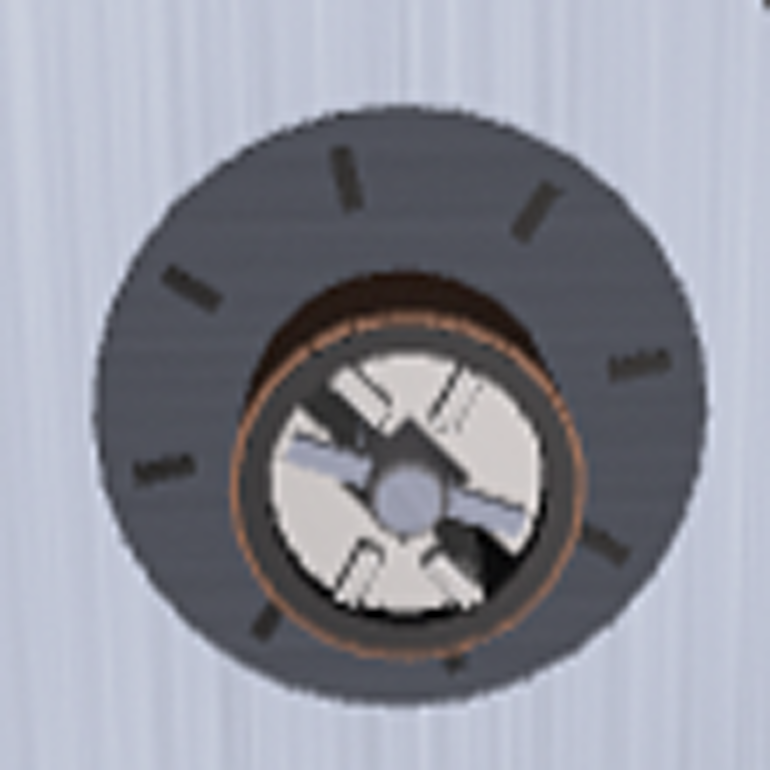

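```bash
python3 - <<'E'
from h import *
p=cam("wrist")
for n,u,v,z in [("disc c",327.4-.5,177.7-.5,72),("rim",327.7,188.9,122),("tip",327.8,189.8,127)]: print(n,p2w(p,u,v,z).round(1))
save(p,"w3.png",(200,300,370,390),4.5)
for t in ("rack","post_foot","drum_small_centre","drum_medium_centre"):
    for r in vision.recognise(t,p)[:4]: print(t,np.round(r["box"],1),round(r["confidence"],2))
E
python3 -m inch '[{"linear":[0,0,0],"rot":[0,0,-8],"gripper":100},{"linear":[0,0,0],"rot":[0,0,-16],"gripper":100},{"linear":[0,0,0],"rot":[0,0,-24],"gripper":100},{"linear":[0,0,0],"rot":[0,0,-32],"gripper":100},{"linear":[0,0,0],"rot":[0,0,-40],"gripper":100},{"linear":[0,0,0],"rot":[0,0,-48],"gripper":100},{"linear":[0,0,0],"rot":[0,0,-56],"gripper":100},{"linear":[0,0,0],"rot":[0,0,-64],"gripper":100},{"linear":[0,0,0],"rot":[0,0,-72],"gripper":100},{"linear":[0,0,0],"rot":[0,0,-80],"gripper":100},{"linear":[0,0,0],"rot":[0,0,-80],"gripper":100}]'
python3 - <<'E'
from h import *
st()
p=cam("wrist"); save(p,"w4.png");save(p,"w5.png",(270,120,380,230),7)
E
```

```text
disc c [598.8  97.6  72. ]
rim [598.7  96.4 122. ]
tip [598.6  96.8 127. ]
rack [286.8 345.8 144.9  40.3] 0.93
drum_small_centre [284.7 360.3  24.6  38. ] 0.76
drum_medium_centre [240.8 352.8  29.5  45.7] 0.74
time_s: 3.7
tool_pos: [591.5, 92.5, 249.3]
orientation: [-0.006, 3.141, 0.001]
force: [-0.1, 0.5, -0.8]
gripper_width: 93.2
t 3.7 tcp [591.5  92.5 249.3] F [-0.1  0.5 -0.8] M [ 0.05  0.02 -0.05] w 93.2
[[-1.0, -0.004, 0.0], [-0.004, 1.0, 0.0], [-0.0, 0.0, -1.0]]
q [-0.172  0.506 -0.031  1.536  0.016  1.1    1.368]
```

View pics/w5.png

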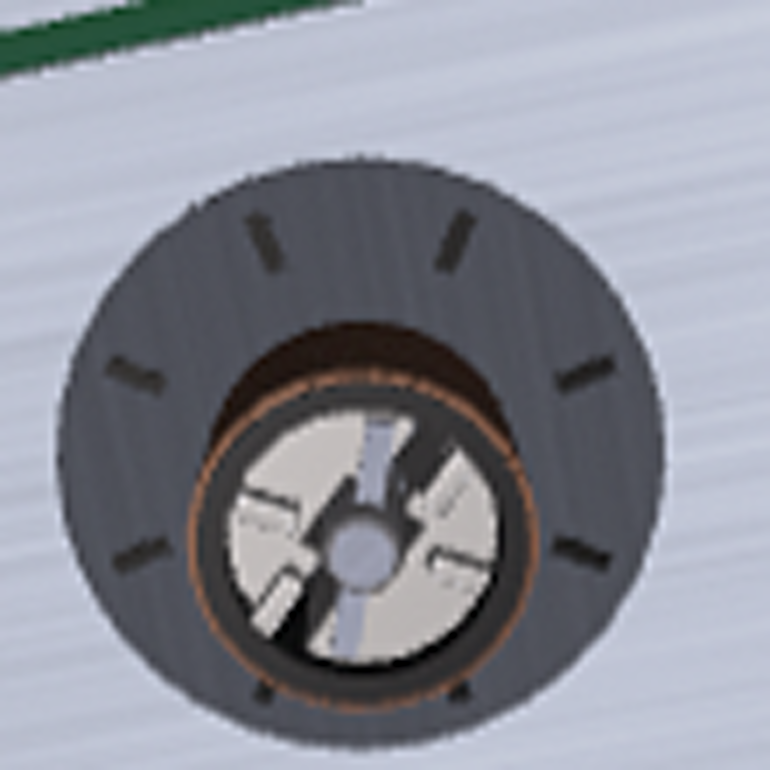

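View pics/w4.png

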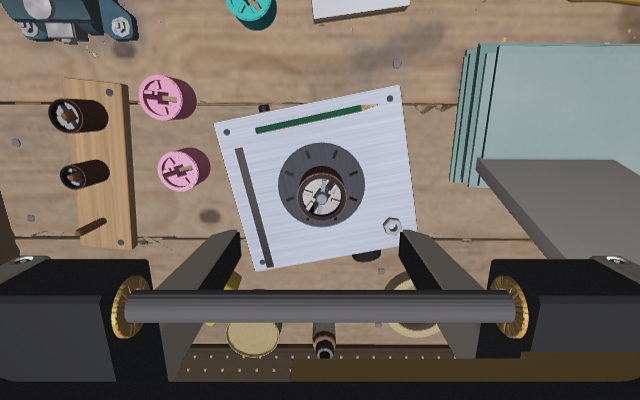

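```bash
python3 - <<'E'
from h import *
p=cam("wrist");st()
for n,u,v,z in [("disc c",360.5,452.5,72),("rim",364,540,122),("tip",362,546,127)]: print(n,p2w(p,270+u/7-.5,120+v/7-.5,z).round(1))
for n,u,v,z in [("tipx",105,218,65),("foot",77,234,18),("r1",65,78,18),("r2",126,83,18),("r3",136,247,18),("r4",79,245,18),("small",79,173,63),("med",70,114,63),]: print(n,p2w(p,u,v,z).round(1))
save(p,"w6.png",(30,60,150,260),3)
for t in ("rack","post_foot","drum_small_centre","drum_medium_centre"):
    for r in vision.recognise(t,p)[:4]: print(t,np.round(r["box"],1),round(r["confidence"],2))
E
```

```text
t 3.8 tcp [591.6  92.6 249.2] F [ 0.   0.2 -0.1] M [-0.   -0.01  0.06] w 93.2
[[-1.0, -0.001, 0.0], [-0.001, 1.0, 0.0], [-0.0, 0.0, -1.0]]
q [-0.173  0.506 -0.03   1.536  0.016  1.1    1.366]
disc c [597.1  95.1  72. ]
rim [598.1  95.3 122. ]
tip [597.5  95.  127. ]
tipx [ 640.9 -165.3   65. ]
foot [ 681.1 -243.3   18. ]
r1 [ 478.2 -214.9   18. ]
r2 [ 483.8 -142.    18. ]
r3 [ 700.7 -164.5   18. ]
r4 [ 697.7 -244.    18. ]
small [ 586.1 -186.7   63. ]
med [ 519.8 -182.7   63. ]
rack [101.3 165.9  73.5 169.9] 0.97
rack [ 83.6 176.   53.2  27. ] 0.72
post_foot [ 88.2 228.8  33.3  17.5] 0.54
drum_small_centre [ 84.8 175.8  50.1  28.7] 0.85
drum_medium_centre [ 77.  117.4  60.9  38.9] 0.67
```

View pics/w6.png

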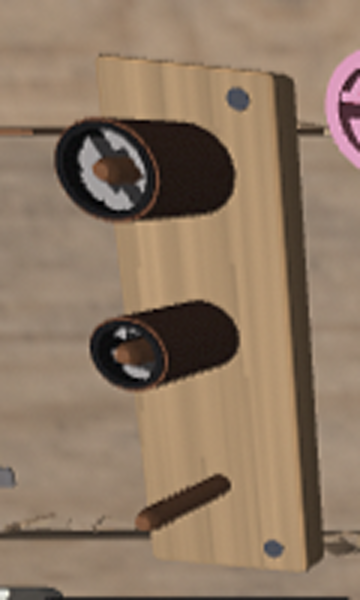

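```bash
python3 -m inch '[{"linear":[-3,1,10],"rot":[0,0,8],"gripper":100},{"linear":[-7.4,2.9,35],"rot":[0,0,16],"gripper":100},{"linear":[-7.4,2.9,65],"rot":[0,0,24],"gripper":100},{"linear":[-7.4,2.9,90],"rot":[0,0,30],"gripper":100},{"linear":[-7.4,2.9,100],"rot":[0,0,30],"gripper":100},{"linear":[-7.4,2.9,100],"rot":[0,0,30],"gripper":100},{"linear":[-7.4,2.9,100],"rot":[0,0,30],"gripper":100}]'
python3 - <<'E'
from h import *
st()
p=cam("wrist"); save(p,"w7.png"); save(p,"w8.png",(260,150,390,280),6)
print(w2p(p,[599,95.5,122]),w2p(p,[599,95.5,127]))
E
```

```text
time_s: 4.7
tool_pos: [599.9, 95.8, 150.1]
orientation: [0.806, 3.034, 0.001]
force: [0.7, -0.2, -0.4]
gripper_width: 92.9
t 4.7 tcp [599.9  95.8 150.1] F [ 0.7 -0.2 -0.4] M [-0.07 -0.03 -0.  ] w 92.9
[[-0.868, 0.496, 0.002], [0.496, 0.868, 0.0], [-0.002, 0.001, -1.0]]
q [-0.255  0.619  0.099  1.641 -0.074  0.883  0.924]
[317.50094218 226.18342789] [317.46283785 228.93378379]
```

View pics/w7.png

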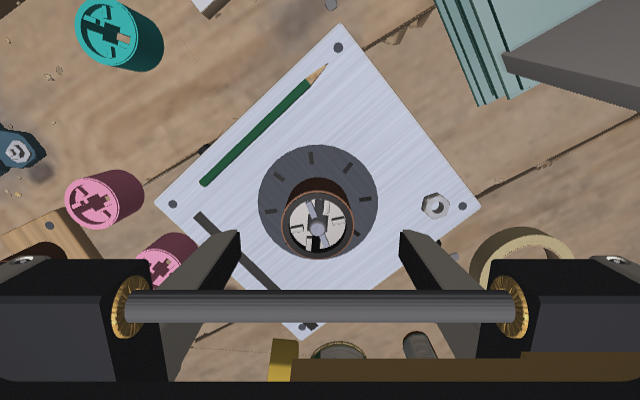

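View pics/w8.png

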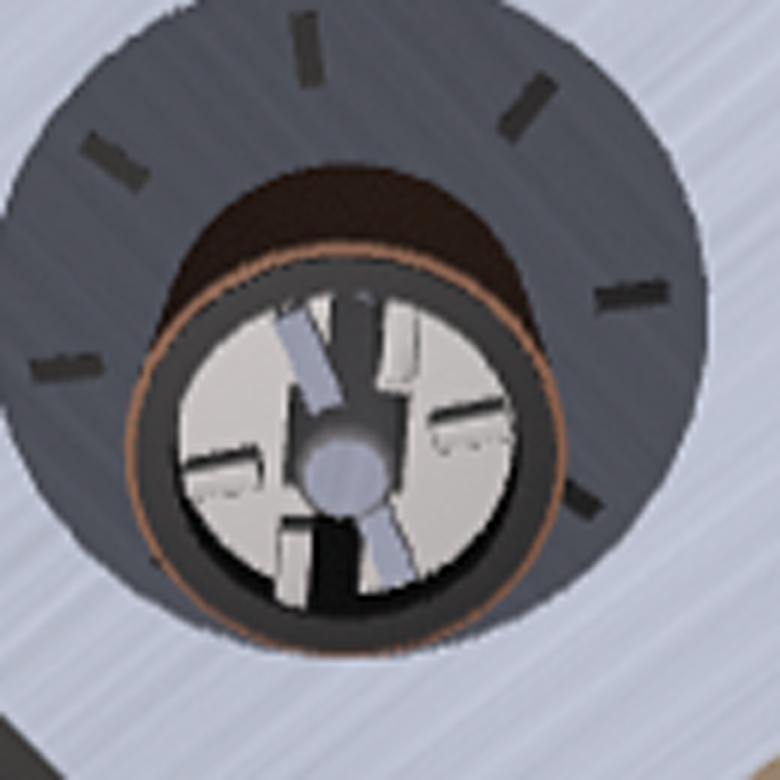

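```bash
python3 -m inch '[{"linear":[0.6,-0.7,15],"rot":[0,0,0],"gripper":100},{"linear":[0.6,-0.7,35],"rot":[0,0,0],"gripper":100},{"linear":[0.6,-0.7,52],"rot":[0,0,0],"gripper":100},{"linear":[0.6,-0.7,62],"rot":[0,0,0],"gripper":100},{"linear":[0.6,-0.7,66],"rot":[0,0,0],"gripper":100},{"linear":[0.6,-0.7,66],"rot":[0,0,0],"gripper":100},{"linear":[0.6,-0.7,66],"rot":[0,0,0],"gripper":100}]'
python3 - <<'E'
from h import *
st()
p=cam("wrist"); save(p,"w9.png"); print(w2p(p,[599,95.5,122]),w2p(p,[599,95.5,127]))
E
```

```text
time_s: 5.45
tool_pos: [600.4, 95.6, 85.6]
orientation: [0.806, 3.032, 0.004]
force: [-0.2, -0.4, 0.1]
gripper_width: 93.0
t 5.45 tcp [600.4  95.6  85.6] F [-0.2 -0.4  0.1] M [0.   0.   0.02] w 93.0
[[-0.868, 0.497, 0.005], [0.497, 0.868, 0.001], [-0.004, 0.003, -1.0]]
q [-0.247  0.699  0.088  1.7   -0.084  0.741  0.933]
[316.88171225 275.03577484] [316.82754274 280.71962417]
```

View pics/w9.png

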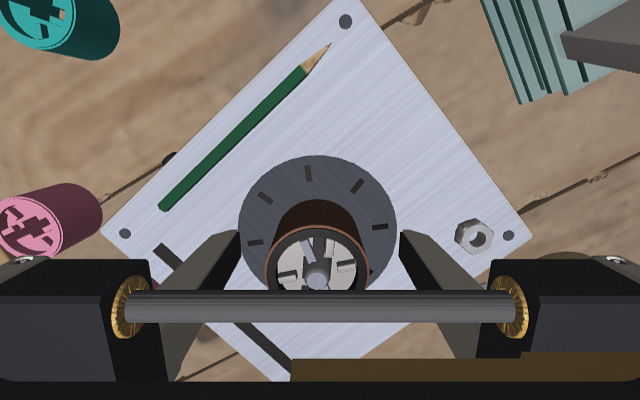

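```bash
python3 -m inch '[{"linear":[1.2,-0.7,1],"rot":[0,0,0],"gripper":100},{"linear":[1.2,-0.7,1],"rot":[0,0,0],"gripper":100},{"linear":[1.2,-0.7,1],"rot":[0,0,0],"gripper":100}]'
python3 -m inch '[{"linear":[0,0,0],"rot":[0,0,0],"gripper":60},{"linear":[0,0,0],"rot":[0,0,0],"gripper":60},{"linear":[0,0,0],"rot":[0,0,0],"gripper":55},{"linear":[0,0,0],"rot":[0,0,0],"gripper":40},{"linear":[0,0,0],"rot":[0,0,0],"gripper":40},{"linear":[0,0,0],"rot":[0,0,0],"gripper":40},{"linear":[0,0,0],"rot":[0,0,0],"gripper":40}]'
python3 - <<'E'
from h import *
st()
E
```

```text
time_s: 5.8
tool_pos: [599.1, 95.6, 84.9]
orientation: [0.806, 3.031, 0.004]
force: [0.1, -0.2, -0.7]
gripper_width: 92.5
time_s: 6.5
tool_pos: [598.7, 95.0, 84.8]
orientation: [0.807, 3.032, 0.003]
force: [0.3, -0.5, 1.2]
gripper_width: 50.2
t 6.5 tcp [598.7  95.   84.8] F [ 0.3 -0.5  1.2] M [-0.24  0.16 -0.04] w 50.2
[[-0.868, 0.497, 0.005], [0.497, 0.868, 0.0], [-0.004, 0.003, -1.0]]
q [-0.248  0.698  0.088  1.705 -0.084  0.737  0.933]
```

```bash
python3 -m inch '[{"linear":[0,0,0],"rot":[0,0,-4],"gripper":40},{"linear":[0,0,0],"rot":[0,0,-8],"gripper":40},{"linear":[0,0,0],"rot":[0,0,-12],"gripper":40},{"linear":[0,0,0],"rot":[0,0,-12],"gripper":40}]'
python3 - <<'E'
from h import *
st()
E
python3 -m inch '[{"linear":[0,0,0],"rot":[0,0,-3],"gripper":40},{"linear":[0,0,0],"rot":[0,0,-6],"gripper":40},{"linear":[0,0,0],"rot":[0,0,-10],"gripper":40},{"linear":[0,0,0],"rot":[0,0,-10],"gripper":40}]'
python3 - <<'E'
from h import *
st(); p=cam("wrist"); save(p,"w10.png",(240,180,400,300),4.5)
E
```

```text
time_s: 6.9
tool_pos: [598.7, 95.1, 84.8]
orientation: [0.485, 3.099, 0.002]
force: [-0.0, -0.8, 0.3]
gripper_width: 50.1
t 6.9 tcp [598.7  95.1  84.8] F [-0.  -0.8  0.3] M [-0.01  0.08  0.09] w 50.1
[[-0.952, 0.306, 0.005], [0.306, 0.952, 0.001], [-0.004, 0.002, -1.0]]
q [-0.211  0.696  0.028  1.704 -0.027  0.737  1.091]
time_s: 7.3
tool_pos: [598.8, 95.5, 85.1]
orientation: [0.215, 3.129, 0.003]
force: [-1.0, -0.4, 0.6]
gripper_width: 50.0
t 7.3 tcp [598.8  95.5  85.1] F [-1.  -0.4  0.6] M [0.12 0.1  0.05] w 50.0
[[-0.991, 0.137, 0.005], [0.137, 0.991, 0.002], [-0.005, 0.002, -1.0]]
q [-0.181  0.696 -0.022  1.703  0.02   0.738  1.222]
```

View pics/w10.png

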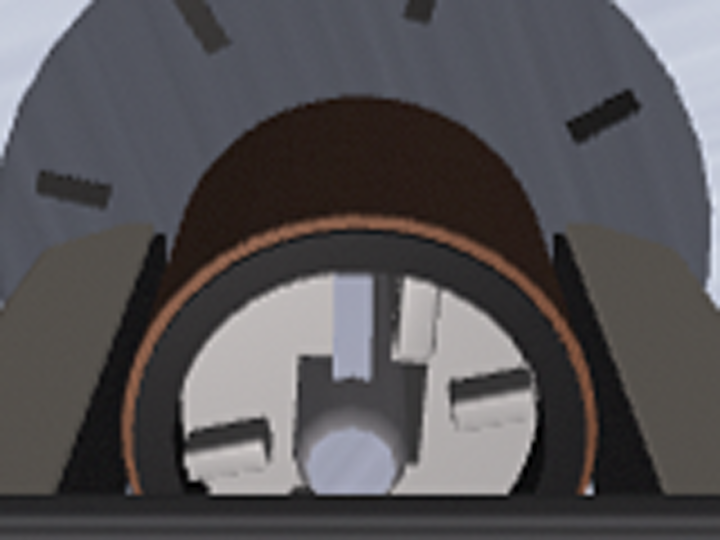

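```bash
python3 -m inch '[{"linear":[0,0,0],"rot":[0,0,-2],"gripper":40},{"linear":[0,0,0],"rot":[0,0,-4],"gripper":40},{"linear":[0,0,0],"rot":[0,0,-5],"gripper":40},{"linear":[0,0,0],"rot":[0,0,-5],"gripper":40}]'
python3 - <<'E'
from h import *
st()
E
python3 -m inch '[{"linear":[0,0,0],"rot":[0,0,-1.5],"gripper":40},{"linear":[0,0,0],"rot":[0,0,-1.5],"gripper":40}]'
python3 - <<'E'
from h import *
st(); p=cam("wrist"); save(p,"w11.png",(240,180,400,300),4.5)
E
```

```text
time_s: 7.75
tool_pos: [598.7, 95.2, 85.2]
orientation: [0.08, 3.136, 0.002]
force: [-0.1, -1.2, 3.9]
gripper_width: 50.3
t 7.75 tcp [598.7  95.2  85.2] F [-0.1 -1.2  3.9] M [ 0.01  0.28 -0.01] w 50.3
[[-0.999, 0.051, 0.005], [0.051, 0.999, 0.001], [-0.005, 0.002, -1.0]]
q [-0.165  0.696 -0.046  1.702  0.043  0.739  1.288]
time_s: 7.95
tool_pos: [598.6, 94.8, 85.3]
orientation: [0.038, 3.137, 0.002]
force: [-0.6, -1.0, 2.5]
gripper_width: 49.6
t 7.95 tcp [598.6  94.8  85.3] F [-0.6 -1.   2.5] M [-0.01  0.32 -0.06] w 49.6
[[-1.0, 0.024, 0.005], [0.024, 1.0, 0.001], [-0.004, 0.001, -1.0]]
q [-0.161  0.696 -0.053  1.702  0.05   0.74   1.308]
```

View pics/w11.png

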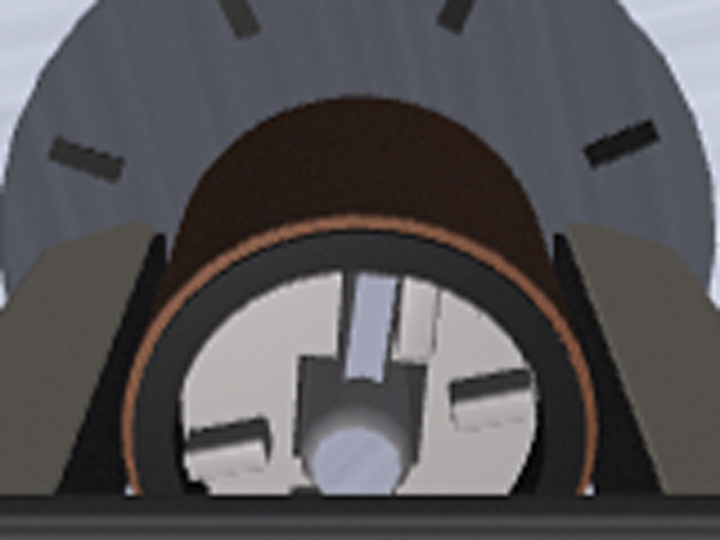

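```bash
for i in 1; do python3 -m inch '[{"linear":[0,0,0],"rot":[0,0,-1],"gripper":40},{"linear":[0,0,0],"rot":[0,0,-1.5],"gripper":40},{"linear":[0,0,0],"rot":[0,0,-1.5],"gripper":40}]'; done
python3 - <<'E'
from h import *
st()
E
python3 -m inch '[{"linear":[0,0,0],"rot":[0,0,-1],"gripper":40},{"linear":[0,0,0],"rot":[0,0,-1.5],"gripper":40},{"linear":[0,0,0],"rot":[0,0,-1.5],"gripper":40}]'
python3 - <<'E'
from h import *
st(); p=cam("wrist"); save(p,"w12.png",(240,180,400,300),4.5)
E
```

```text
time_s: 8.3
tool_pos: [598.6, 94.6, 85.3]
orientation: [-0.002, 3.137, 0.001]
force: [-1.3, -1.7, 3.9]
gripper_width: 49.8
t 8.3 tcp [598.6  94.6  85.3] F [-1.3 -1.7  3.9] M [-0.11  0.36 -0.12] w 49.8
[[-1.0, -0.001, 0.004], [-0.001, 1.0, 0.001], [-0.004, 0.001, -1.0]]
q [-0.156  0.696 -0.06   1.702  0.057  0.741  1.327]
time_s: 8.6
tool_pos: [598.6, 94.5, 85.2]
orientation: [-0.042, 3.137, 0.001]
force: [-1.5, -0.7, 3.1]
gripper_width: 49.9
t 8.6 tcp [598.6  94.5  85.2] F [-1.5 -0.7  3.1] M [-0.07  0.26 -0.39] w 49.9
[[-1.0, -0.027, 0.004], [-0.027, 1.0, 0.001], [-0.004, 0.001, -1.0]]
q [-0.151  0.696 -0.068  1.702  0.064  0.741  1.347]
```

View pics/w12.png

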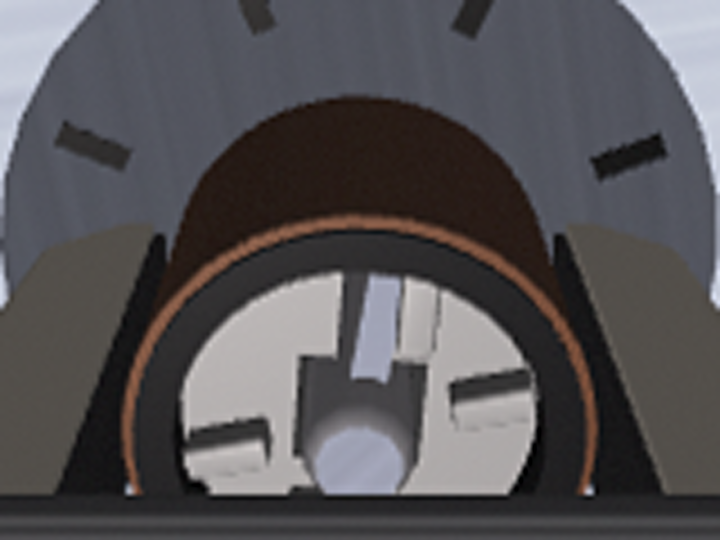

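```bash
python3 -m inch '[{"linear":[0,0,0],"rot":[0,0,2.5],"gripper":40},{"linear":[0,0,0],"rot":[0,0,2.5],"gripper":40},{"linear":[0,0,-1],"rot":[0,0,2.5],"gripper":40},{"linear":[0,0,-2],"rot":[0,0,2.5],"gripper":40},{"linear":[0,0,-4],"rot":[0,0,2.5],"gripper":40},{"linear":[0,0,-4],"rot":[0,0,2.5],"gripper":40}]'
python3 - <<'E'
from h import *
st(); p=cam("wrist"); save(p,"w13.png",(240,180,400,300),4.5)
E
```

```text
time_s: 9.25
tool_pos: [598.5, 94.5, 88.9]
orientation: [0.026, 3.138, 0.001]
force: [-0.3, -0.6, -1.3]
gripper_width: 50.0
t 9.25 tcp [598.5  94.5  88.9] F [-0.3 -0.6 -1.3] M [-0.07 -0.08 -0.01] w 50.0
[[-1.0, 0.016, 0.004], [0.016, 1.0, 0.001], [-0.004, 0.001, -1.0]]
q [-0.159  0.691 -0.056  1.7    0.052  0.748  1.315]
```

View pics/w13.png

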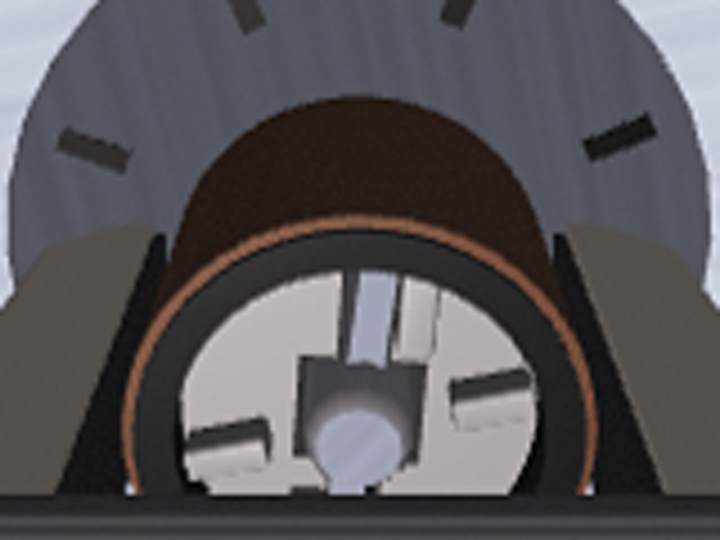

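```bash
python3 -m inch '[{"linear":[0,0,-3],"rot":[0,0,0],"gripper":40},{"linear":[0,0,-7],"rot":[0,0,0],"gripper":40},{"linear":[0,0,-12],"rot":[0,0,0],"gripper":40},{"linear":[0,0,-17],"rot":[0,0,0],"gripper":40},{"linear":[0,0,-17],"rot":[0,0,0],"gripper":40}]'
python3 - <<'E'
from h import *
st()
E
python3 -m inch '[{"linear":[0,0.5,-5],"rot":[0,0,0],"gripper":40},{"linear":[0,0.5,-12],"rot":[0,0,0],"gripper":40},{"linear":[0,0.5,-19],"rot":[0,0,0],"gripper":40},{"linear":[0,0.5,-26],"rot":[0,0,0],"gripper":40},{"linear":[0,0.5,-33],"rot":[0,0,0],"gripper":40},{"linear":[0,0.5,-40],"rot":[0,0,0],"gripper":40},{"linear":[0,0.5,-44],"rot":[0,0,0],"gripper":40},{"linear":[0,0.5,-44],"rot":[0,0,0],"gripper":40}]'
python3 - <<'E'
from h import *
st(); p=cam("wrist"); save(p,"w14.png")
p=cam("scene"); save(p,"s14.png",(230,160,470,300),3)
E
```

```text
time_s: 9.8
tool_pos: [599.0, 94.5, 106.9]
orientation: [0.026, 3.136, 0.002]
force: [-0.1, -1.0, -1.1]
gripper_width: 50.2
t 9.8 tcp [599.   94.5 106.9] F [-0.1 -1.  -1.1] M [-0.08 -0.01 -0.01] w 50.2
[[-1.0, 0.016, 0.006], [0.016, 1.0, 0.001], [-0.006, 0.001, -1.0]]
q [-0.158  0.667 -0.057  1.686  0.05   0.784  1.317]
time_s: 10.6
tool_pos: [599.2, 95.2, 151.8]
orientation: [0.026, 3.134, 0.003]
force: [-0.0, -0.0, -1.9]
gripper_width: 49.7
t 10.6 tcp [599.2  95.2 151.8] F [-0.  -0.  -1.9] M [0.06 0.01 0.01] w 49.7
[[-1.0, 0.016, 0.007], [0.016, 1.0, 0.002], [-0.007, 0.002, -1.0]]
q [-0.157  0.612 -0.06   1.644  0.045  0.879  1.321]
```

View pics/w14.png

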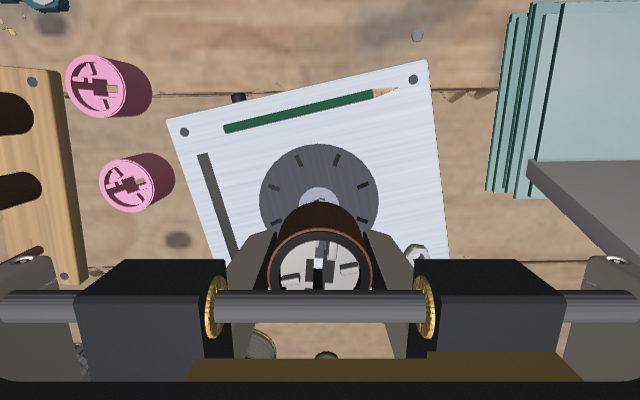

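View pics/s14.png

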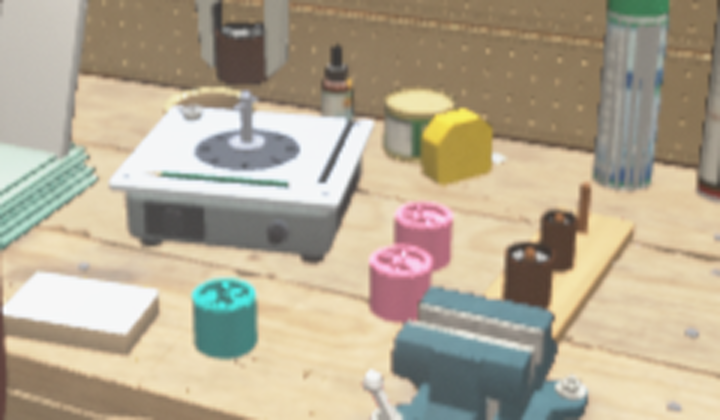

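```bash
python3 - <<'E'
from h import *
p=cam("wrist")
# rebuild earlier wrist pose (yaw shot)
T=np.eye(4);T[:3,:3]=Ro.from_rotvec([-0.002,3.1415,0.0]).as_matrix();T[:3,3]=[591.6,92.6,249.2]
R=np.array([[-1,-.001,0],[-.001,1,0],[0,0,-1.]]);T[:3,:3]=R
M=np.linalg.inv(T@np.asarray(p["T_tool_cam"]));p["R"]=M[:3,:3];p["t"]=M[:3,3]
print("tip",p2w(p,77.8,233.8,65),"foot",p2w(p,103.8,220.8,18))
t=cam("top")
save(t,"t5.png",(390,155,450,255),6)
plan([((599,95,220),0),((720,-190,220),0),((720,-190,170),0)])
E
```

```text
tip [ 661.3754546  -202.55702603   65.        ] foot [ 661.59701551 -202.57947284   18.        ]
t 10.8 tcp [598.4  94.9 150.5] F [-0.2 -0.6 -1.1] M [ 0.03  0.05 -0.  ] w 50.2
[[-1.0, 0.016, 0.005], [0.016, 1.0, 0.001], [-0.005, 0.001, -1.0]]
q [-0.157  0.614 -0.06   1.645  0.045  0.879  1.321]
lin [-0.9, 0.2, -69.5] rotz 0
lin [-126.6, -282.8, -69.2] rotz 0
lin [-126.4, -282.9, -19.2] rotz 0
```

View pics/t5.png

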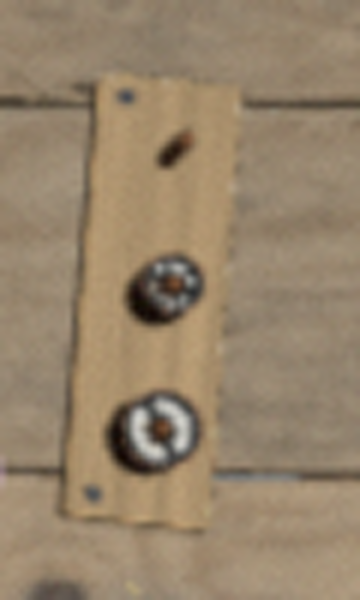

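```bash
python3 - <<'E'
from h import *
t=cam("top")
for u,v in [(412,135),(427,138),(445,135),(458,138)]: print(p2w(t,u,v,0).round(0))
plan([((599,95,225),0),((661.5,-203,225),0)])
E
```

```text
[ 811. -197.    0.]
[ 802. -243.    0.]
[ 812. -299.    0.]
[ 803. -338.    0.]
t 10.85 tcp [598.4  94.9 150.5] F [ 0.4  0.5 -1.3] M [0.04 0.06 0.01] w 50.4
[[-1.0, 0.016, 0.005], [0.016, 1.0, 0.001], [-0.005, 0.001, -1.0]]
q [-0.157  0.614 -0.06   1.645  0.045  0.879  1.321]
lin [-0.9, 0.2, -74.5] rotz 0
lin [-68.3, -296.8, -74.5] rotz 0
```

```bash
python3 -m inch '[{"linear":[0,0,-25],"rot":[0,0,0],"gripper":40},{"linear":[0,0,-55],"rot":[0,0,0],"gripper":40},{"linear":[-5,-20,-75],"rot":[0,0,0],"gripper":40},{"linear":[-12,-50,-75],"rot":[0,0,0],"gripper":40},{"linear":[-21,-90,-75],"rot":[0,0,0],"gripper":40},{"linear":[-30,-130,-75],"rot":[0,0,0],"gripper":40},{"linear":[-39,-170,-75],"rot":[0,0,0],"gripper":40},{"linear":[-48,-210,-75],"rot":[0,0,0],"gripper":40},{"linear":[-57,-250,-75],"rot":[0,0,0],"gripper":40},{"linear":[-64,-280,-75],"rot":[0,0,0],"gripper":40},{"linear":[-68,-297,-75],"rot":[0,0,0],"gripper":40},{"linear":[-68,-297,-75],"rot":[0,0,0],"gripper":40},{"linear":[-68,-297,-75],"rot":[0,0,0],"gripper":40}]'
python3 - <<'E'
from h import *
st(); p=cam("wrist"); save(p,"w15.png");print(w2p(p,[661.4,-202.6,65]),w2p(p,[661.4,-202.6,18]))
save(p,"w16.png",(260,110,380,210),6)
E
```

```text
time_s: 12.15
tool_pos: [661.2, -200.8, 225.1]
orientation: [0.023, 3.137, 0.006]
force: [0.3, 0.3, -2.2]
gripper_width: 50.3
t 12.15 tcp [ 661.2 -200.8  225.1] F [ 0.3  0.3 -2.2] M [ 0.05  0.01 -0.  ] w 50.3
[[-1.0, 0.015, 0.004], [0.015, 1.0, 0.004], [-0.004, 0.004, -1.0]]
q [ 0.29   0.678 -0.047  1.279  0.027  1.182  1.799]
[316.66538576 182.43916482] [316.86450188 173.80734964]
```

View pics/w15.png

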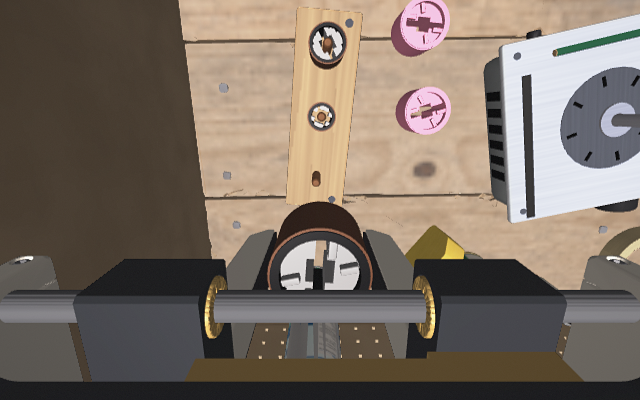

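View pics/w16.png

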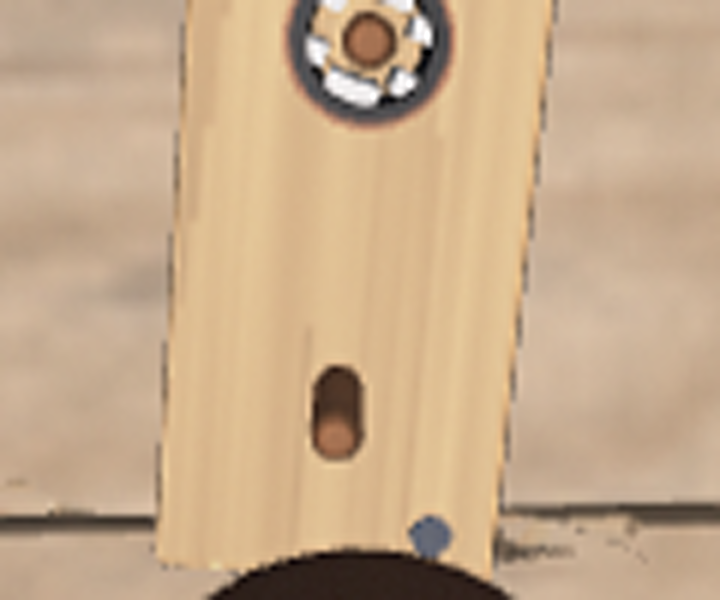

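```bash
python3 - <<'E'
from h import *
p=cam("wrist")
print(p2w(p,315.8,182.1,65),p2w(p,315.8,174.7,18))
plan([((662,-203.3,150),0),((662,-203.3,85),0)])
E
```

```text
[ 661.38247684 -202.43057102   65.        ] [ 662.89096213 -202.81523659   18.        ]
t 12.25 tcp [ 661.5 -199.5  225.6] F [ 0.  -0.6 -1.7] M [ 0.09  0.02 -0.05] w 50.1
[[-1.0, 0.012, 0.005], [0.012, 1.0, 0.004], [-0.005, 0.004, -1.0]]
q [ 0.288  0.678 -0.048  1.279  0.027  1.182  1.799]
lin [-0.2, -4.0, 75.5] rotz 0
lin [0.2, -4.3, 140.5] rotz 0
```

```bash
python3 -m inch '[{"linear":[0,-2,20],"rot":[0,0,0],"gripper":40},{"linear":[0,-3,45],"rot":[0,0,0],"gripper":40},{"linear":[0,-3,75],"rot":[0,0,0],"gripper":40},{"linear":[0,-3,100],"rot":[0,0,0],"gripper":40},{"linear":[0,-3,120],"rot":[0,0,0],"gripper":40},{"linear":[0,-3,130],"rot":[0,0,0],"gripper":40},{"linear":[0,-3,130],"rot":[0,0,0],"gripper":40},{"linear":[0,-3,130],"rot":[0,0,0],"gripper":40}]'
python3 - <<'E'
from h import *
a=[]
for i in range(6):
    a.append(sensors.sense()["tool_pos"]); p=cam("wrist")
print(np.round(a,1),np.mean(a,0).round(2)); st(); save(p,"w17.png",(200,160,440,340),3.2)
s=cam("scene"); save(s,"s17.png",(370,190,470,290),6)
for z in (65,18): print(z,w2p(s,[662,-203,z]),w2p(p,[662,-203,z]))
E
```

```text
time_s: 13.05
tool_pos: [663.1, -201.3, 96.7]
orientation: [0.018, 3.135, 0.006]
force: [-0.3, -0.2, -1.5]
gripper_width: 50.1
[[ 663.1 -201.3   96.7]
 [ 663.3 -201.7   97.2]
 [ 663.3 -202.    97.3]
 [ 663.2 -202.2   97.3]
 [ 663.  -202.2   97. ]
 [ 662.7 -202.3   96.7]] [ 663.1  -201.95   97.05]
t 13.35 tcp [ 662.6 -202.3   96.5] F [-0.3 -0.5 -1.6] M [ 0.05 -0.02  0.02] w 50.1
[[-1.0, 0.012, 0.006], [0.012, 1.0, 0.003], [-0.006, 0.003, -1.0]]
q [ 0.292  0.798 -0.046  1.419  0.036  0.919  1.796]
65 [424.00813074 219.93924818] [317.17521829 223.52934564]
18 [422.65960513 235.92155037] [317.41204898 203.28827033]
```

View pics/w17.png

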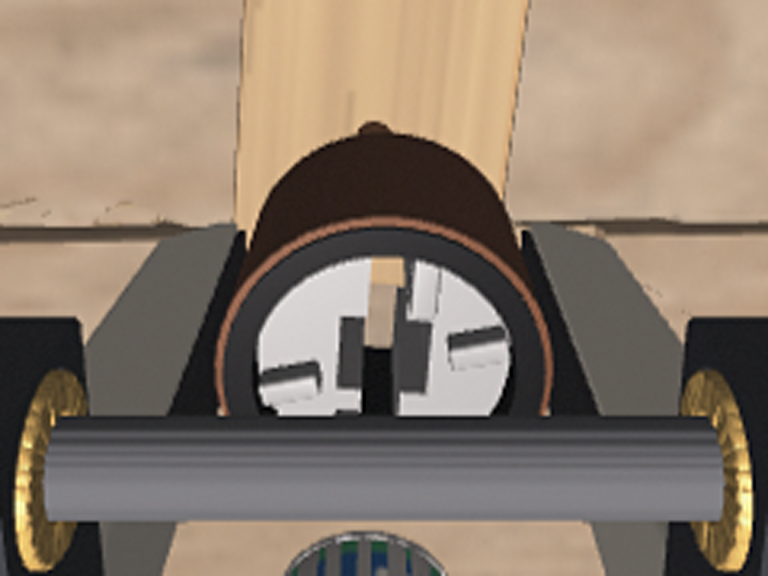

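View pics/s17.png

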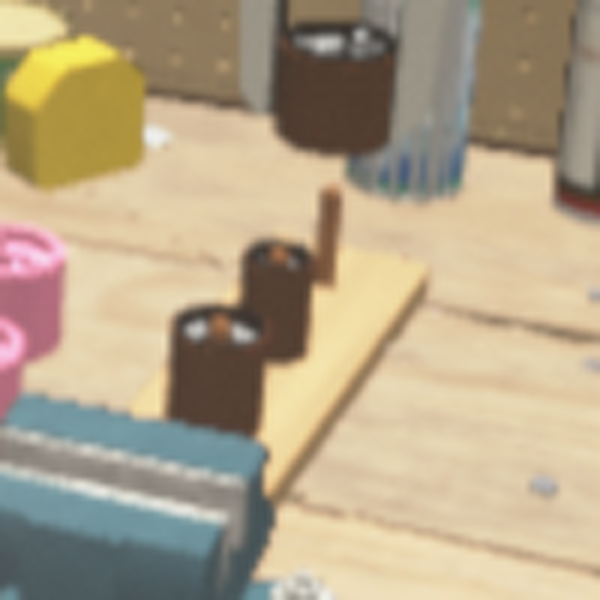

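```bash
python3 -m inch '[{"linear":[0.2,-0.7,6],"rot":[0,0,0],"gripper":40},{"linear":[0.2,-0.7,14],"rot":[0,0,0],"gripper":40},{"linear":[0.2,-0.7,22],"rot":[0,0,0],"gripper":40},{"linear":[0.2,-0.7,28],"rot":[0,0,0],"gripper":40},{"linear":[0.2,-0.7,32],"rot":[0,0,0],"gripper":40},{"linear":[0.2,-0.7,32],"rot":[0,0,0],"gripper":40},{"linear":[0.2,-0.7,32],"rot":[0,0,0],"gripper":40}]'
python3 - <<'E'
from h import *
st(); p=cam("wrist");s=cam("scene");st(); save(p,"w18.png",(200,160,440,340),3.2); save(s,"s18.png",(370,190,470,290),6)
E
```

```text
time_s: 14.1
tool_pos: [662.5, -202.9, 64.2]
orientation: [0.02, 3.136, 0.005]
force: [0.6, 0.3, -0.6]
gripper_width: 49.8
t 14.1 tcp [ 662.5 -202.9   64.2] F [ 0.6  0.3 -0.6] M [-0.05  0.01  0.02] w 49.8
[[-1.0, 0.013, 0.006], [0.013, 1.0, 0.003], [-0.006, 0.003, -1.0]]
q [ 0.292  0.836 -0.045  1.441  0.038  0.86   1.795]
t 14.2 tcp [ 662.7 -202.9   64.7] F [-0.3  0.2 -1.6] M [0.04 0.01 0.  ] w 50.2
[[-1.0, 0.013, 0.007], [0.013, 1.0, 0.003], [-0.007, 0.003, -1.0]]
q [ 0.292  0.835 -0.045  1.441  0.038  0.86   1.795]
```

View pics/w18.png

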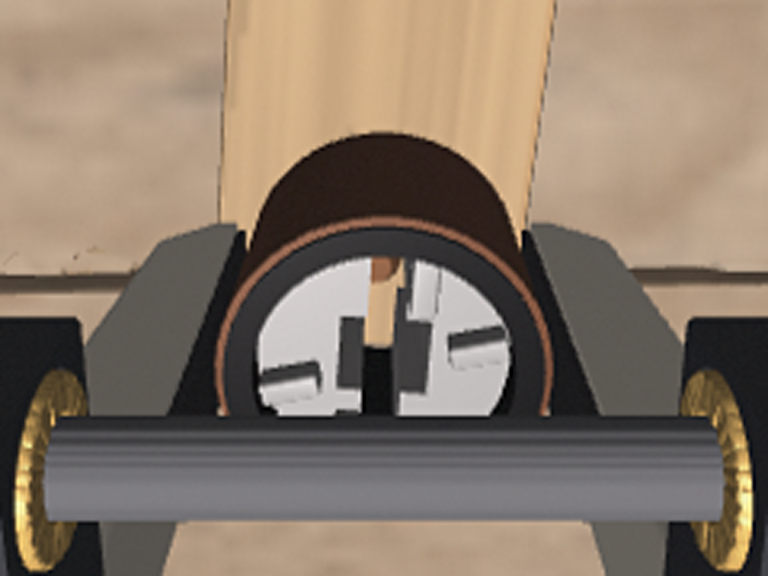

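View pics/s18.png

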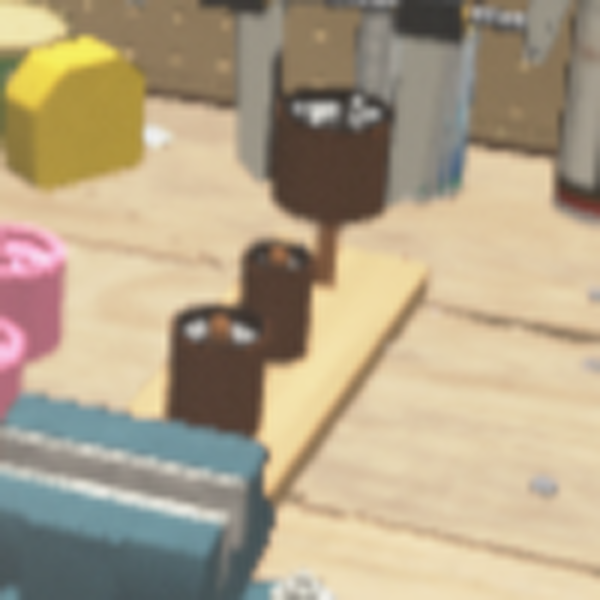

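```bash
python3 -m inch '[{"linear":[0,0,4],"rot":[0,0,0],"gripper":40},{"linear":[0,0,8],"rot":[0,0,0],"gripper":40},{"linear":[0,0,12],"rot":[0,0,0],"gripper":40},{"linear":[0,0,12],"rot":[0,0,0],"gripper":40}]'
python3 - <<'E'
from h import *
st(); p=cam("wrist");st(); save(p,"w19.png",(200,160,440,340),3.2)
E
```

```text
time_s: 14.6
tool_pos: [662.4, -202.6, 51.7]
orientation: [0.02, 3.136, 0.006]
force: [-0.0, 0.3, -1.2]
gripper_width: 50.2
t 14.6 tcp [ 662.4 -202.6   51.7] F [-0.   0.3 -1.2] M [ 0.03 -0.01 -0.01] w 50.2
[[-1.0, 0.012, 0.005], [0.012, 1.0, 0.004], [-0.005, 0.004, -1.0]]
q [ 0.292  0.851 -0.045  1.449  0.039  0.838  1.794]
t 14.65 tcp [ 662.6 -202.7   52.1] F [-0.1 -0.5 -1.4] M [ 0.02 -0.01 -0.04] w 50.2
[[-1.0, 0.012, 0.006], [0.012, 1.0, 0.003], [-0.006, 0.004, -1.0]]
q [ 0.292  0.851 -0.045  1.449  0.039  0.838  1.794]
```

View pics/w19.png

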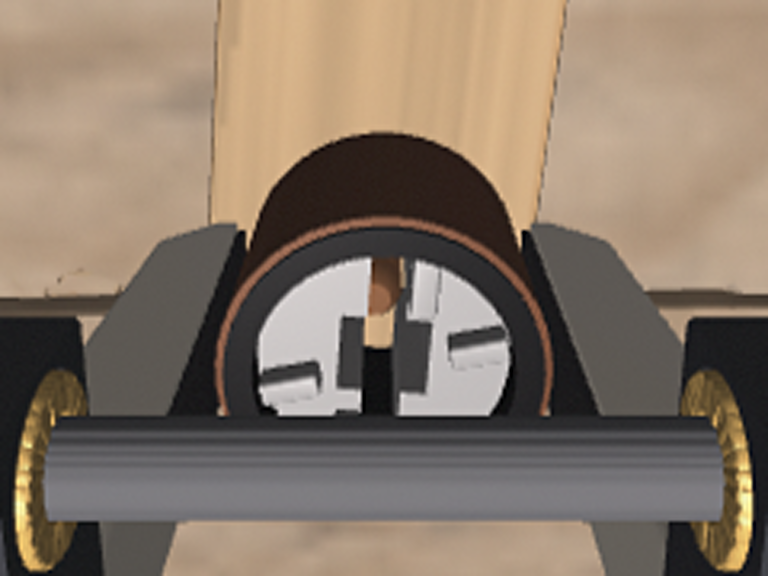

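```bash
python3 -m inch '[{"linear":[0,0,5],"rot":[0,0,0],"gripper":40},{"linear":[0,0,10],"rot":[0,0,0],"gripper":40},{"linear":[0,0,15],"rot":[0,0,0],"gripper":40},{"linear":[0,0,20],"rot":[0,0,0],"gripper":40},{"linear":[0,0,22],"rot":[0,0,0],"gripper":40},{"linear":[0,0,22],"rot":[0,0,0],"gripper":40}]'
python3 - <<'E'
from h import *
st()
E
python3 -m inch '[{"linear":[0,0,1],"rot":[0,0,0],"gripper":40},{"linear":[0,0,2],"rot":[0,0,0],"gripper":40},{"linear":[0,0,2],"rot":[0,0,0],"gripper":40}]'
python3 - <<'E'
from h import *
st(); p=cam("wrist");s=cam("scene");st(); save(p,"w20.png",(200,160,440,340),3.2); save(s,"s20.png",(370,190,470,290),6)
E
```

```text
time_s: 15.25
tool_pos: [662.5, -202.6, 29.5]
orientation: [0.019, 3.136, 0.006]
force: [-0.8, -0.0, -1.0]
gripper_width: 50.1
t 15.25 tcp [ 662.5 -202.6   29.5] F [-0.8 -0.  -1. ] M [ 0.01 -0.03 -0.04] w 50.1
[[-1.0, 0.012, 0.005], [0.012, 1.0, 0.004], [-0.005, 0.004, -1.0]]
q [ 0.291  0.879 -0.044  1.46   0.041  0.8    1.793]
time_s: 15.55
tool_pos: [662.6, -202.6, 27.5]
orientation: [0.019, 3.136, 0.006]
force: [-0.1, -0.9, -1.6]
gripper_width: 50.0
t 15.55 tcp [ 662.6 -202.6   27.5] F [-0.1 -0.9 -1.6] M [0.02 0.01 0.02] w 50.0
[[-1.0, 0.012, 0.005], [0.012, 1.0, 0.004], [-0.005, 0.004, -1.0]]
q [ 0.291  0.881 -0.044  1.461  0.041  0.796  1.793]
t 15.65 tcp [ 662.7 -202.6   27.6] F [ 0.4  0.2 -2.4] M [0.04 0.07 0.02] w 50.0
[[-1.0, 0.012, 0.006], [0.012, 1.0, 0.004], [-0.006, 0.004, -1.0]]
q [ 0.291  0.881 -0.044  1.46   0.041  0.796  1.793]
```

View pics/s20.png

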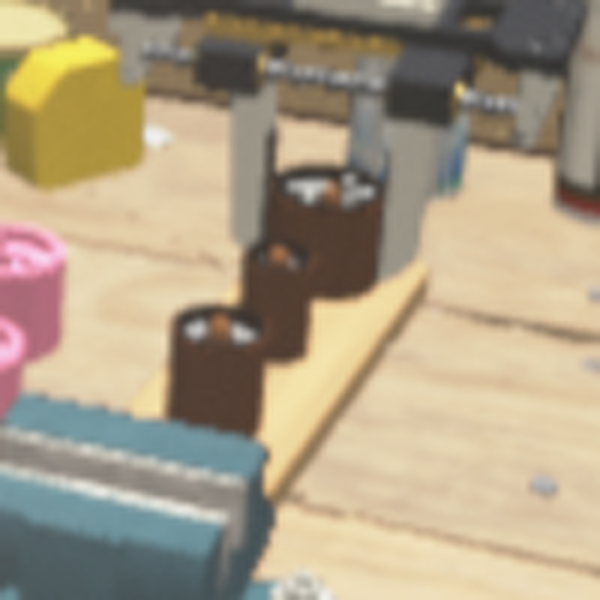

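View pics/w20.png

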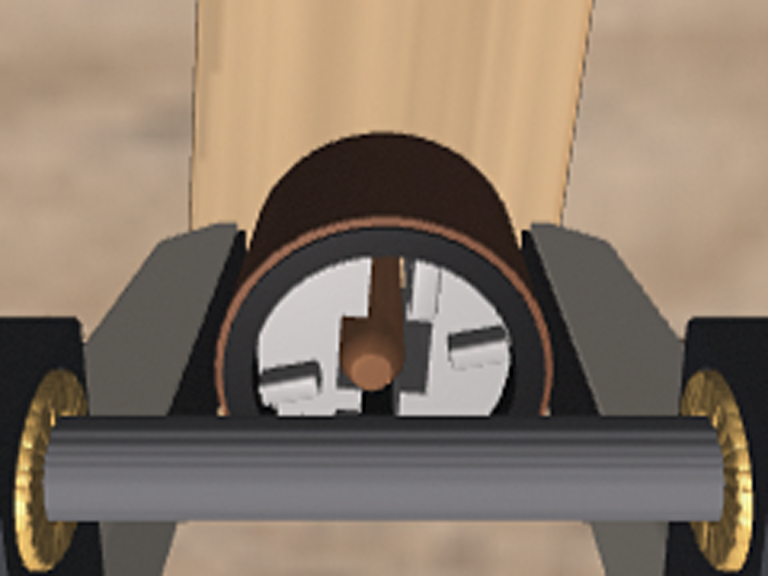

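```bash
python3 -m inch '[{"linear":[0,-0.5,1],"rot":[0,0,0],"gripper":40},{"linear":[0,-0.5,1.5],"rot":[0,0,0],"gripper":40},{"linear":[0,-0.5,1.5],"rot":[0,0,0],"gripper":40}]'
python3 -m inch '[{"linear":[0,0,0.7],"rot":[0,0,0],"gripper":40},{"linear":[0,0,1],"rot":[0,0,0],"gripper":40},{"linear":[0,0,1],"rot":[0,0,0],"gripper":40}]'
python3 - <<'E'
from h import *
st(); p=cam("wrist");st()
E
```

```text
time_s: 15.95
tool_pos: [662.6, -203.1, 26.0]
orientation: [0.02, 3.136, 0.006]
force: [0.3, -0.2, -1.8]
gripper_width: 50.2
time_s: 16.25
tool_pos: [662.7, -203.0, 25.8]
orientation: [0.02, 3.136, 0.006]
force: [-1.6, 0.3, 4.0]
gripper_width: 50.0
t 16.25 tcp [ 662.7 -203.    25.8] F [-1.6  0.3  4. ] M [0.09 0.49 0.01] w 50.0
[[-1.0, 0.012, 0.006], [0.012, 1.0, 0.004], [-0.006, 0.004, -1.0]]
q [ 0.292  0.884 -0.044  1.461  0.041  0.793  1.794]
t 16.3 tcp [ 662.7 -203.1   25.8] F [-1.6  0.3  4.5] M [ 0.11  0.47 -0.05] w 50.0
[[-1.0, 0.012, 0.006], [0.012, 1.0, 0.004], [-0.006, 0.004, -1.0]]
q [ 0.292  0.884 -0.044  1.461  0.041  0.793  1.794]
```

```bash
python3 -m inch '[{"linear":[0,0,0],"rot":[0,0,0],"gripper":60},{"linear":[0,0,0],"rot":[0,0,0],"gripper":75},{"linear":[0,0,0],"rot":[0,0,0],"gripper":90},{"linear":[0,0,0],"rot":[0,0,0],"gripper":90},{"linear":[0,0,0],"rot":[0,0,0],"gripper":90}]'
python3 - <<'E'
from h import *
st(); p=cam("wrist");save(p,"w21.png",(200,160,440,340),3.2)
E
```

```text
time_s: 16.8
tool_pos: [662.7, -203.1, 25.6]
orientation: [0.02, 3.136, 0.006]
force: [-0.0, 0.5, 0.3]
gripper_width: 81.7
t 16.8 tcp [ 662.7 -203.1   25.6] F [-0.   0.5  0.3] M [ 0.06 -0.02 -0.05] w 81.7
[[-1.0, 0.013, 0.006], [0.013, 1.0, 0.004], [-0.006, 0.004, -1.0]]
q [ 0.292  0.884 -0.044  1.461  0.041  0.793  1.794]
```

View pics/w21.png

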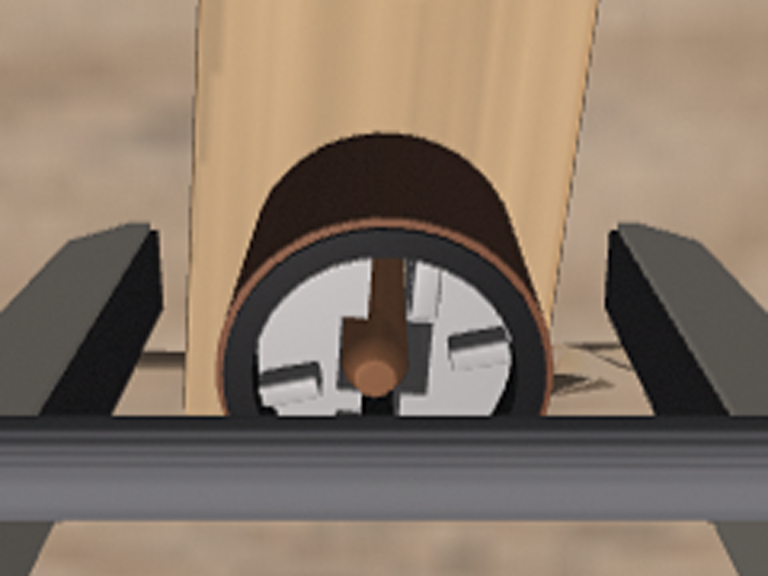

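The fingers are clear of the drum, so I'm retreating straight up.

```bash
python3 -m inch '[{"linear":[0,0,-10],"rot":[0,0,0],"gripper":90},{"linear":[0,0,-30],"rot":[0,0,0],"gripper":90},{"linear":[0,0,-60],"rot":[0,0,0],"gripper":90},{"linear":[0,0,-95],"rot":[0,0,0],"gripper":90},{"linear":[0,0,-130],"rot":[0,0,0],"gripper":90},{"linear":[0,0,-165],"rot":[0,0,0],"gripper":90},{"linear":[0,0,-190],"rot":[0,0,0],"gripper":90},{"linear":[0,0,-195],"rot":[0,0,0],"gripper":90},{"linear":[0,0,-195],"rot":[0,0,0],"gripper":90},{"linear":[0,0,-195],"rot":[0,0,0],"gripper":90}]'
python3 - <<'E'
from h import *
st(); p=cam("wrist");save(p,"w22.png");s=cam("scene");save(s,"s22.png",(230,160,470,300),3)
E
```

```text
time_s: 17.85
tool_pos: [660.5, -203.5, 218.9]
orientation: [0.02, 3.139, 0.007]
force: [0.3, -0.6, 0.0]
gripper_width: 83.9
t 17.85 tcp [ 660.5 -203.5  218.9] F [ 0.3 -0.6  0. ] M [ 0.08 -0.02 -0.01] w 83.9
[[-1.0, 0.012, 0.003], [0.012, 1.0, 0.005], [-0.002, 0.005, -1.0]]
q [ 0.294  0.684 -0.047  1.285  0.027  1.171  1.805]
```

View pics/w22.png

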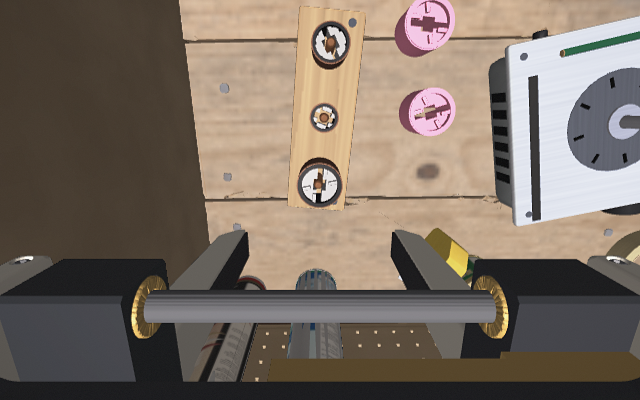

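View pics/s22.png

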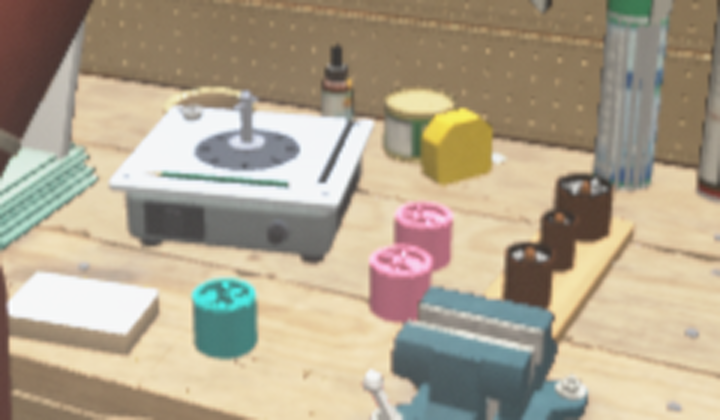

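The worn drum stands upright on the free post at wrist pixel (319,184). The stored drums, pencil, nut and tape measure look unmoved, and the gripper is clear.

```bash
python3 -c "
from station import ticket; print(ticket.job_done())"
```

```text
the job is handed in; nothing more can be done
None
```

The worn drum is off the spindle and standing on the free post of the rack, fully down and released. I handed the job in at about 18 s of the 72 s allowed; no verdict was reported.

- **Unlocking:** I gripped the brown drum on the sander, not the pink or turquoise look-alikes. I turned it about 31° anticlockwise in small steps until it met the stop at about 0.4 N m. Then I backed off 2.5° so the pin sat in the keyways.
- **Lifting:** The drum came straight up, about 67 mm in all, with no more than about 2 N at the wrist.
- **Placing:** I lowered it down the post in the hand. It seated at a tool height of 25.8 mm, as expected, with 4 N upward force. I then opened the gripper and moved straight up.

**Last checks:**
- The final wrist and scene pictures show the drum upright on the post, with the post tip within about 1 mm of the drum's axis in the close-up after release.
- The two stored drums, pencil and tape measure look unmoved in the final pictures, as does the nut, which shows only small there. I did not measure their positions. The chisel was out of view at the end, but the arm worked nowhere near it.
- **Disagreement:** My first rough position for the drum from the top camera was about 6 mm off the wrist camera's. I used the wrist value, and the grasp then closed centred with almost no side force.

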